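# Lock a gas purifier cartridge into its bayonet holder

## Task

Take the gas purifier cartridge with the blue grip out of the rack, lower it into the bayonet holder so that it hangs there by its two lugs, and twist it gently clockwise (seen from above) until both lugs drop fully into the locking notches under the red hooks; then let go. Never force it, and leave the other cartridges, the amber bottle and the glass cup where they stand.

Things in the scene. Friction and masses are not known exactly. Their poses are not given: they have to be found in the camera images.
- blue_cartridge: Cartridge 133 mm tall, about 0.2 to 0.3 kg, upright in a rack hole, bottom 10 mm above the bench. Aluminium body 32 mm dia. with blue band, 6 mm chamfer at the foot; a black neck 24 mm dia. above 78 mm; on top a blue bar grip 46 long, 18 thick, 28 mm high. Origin: centre of the bottom; z up; x along lugs and grip bar alike (a half turn makes no difference).
- blue_grip (a point): Point on the blue cartridge's axis at the height to grip, 122 mm above its bottom, in the blue bar (which spans 105 to 133 mm). Axes as the cartridge.
- blue_lugs (a point): Point on the blue cartridge's axis level with the underside of its steel cross-bar, 70 mm above its bottom. The cross-bar's ends are the two lugs: 68 mm tip to tip, 10 mm wide, 8 mm high. The fit bears 20 N of contact force at most. Axes as the cartridge.
- holder: Bayonet holder, fixed: grey base 130 x 130 x 8 mm, two legs, and on springs (firm to about 5 N, then 2.5 N/mm downward) a plate 100 x 114 mm with a 37 mm bore for the cartridge body; plate top 84.5 mm above the bench. Gates, tracks, hooks and walls stand on it 20 to 36 mm from the bore axis, up to 25 mm high. Origin: centre of the base's underside; z up; x through both gates.
- holder_gate (a point): Centre of the floor of the yellow gate on the holder's +x side, 28 mm from the bore axis, 92 mm above the bench; a like gate lies on the -x side. The lugs are lowered here. Just counter-clockwise (from above) a dark wall leaves a centred lug 3.5 mm of play; clockwise the lug slides on a level steel track at gate-floor height. Axes as the holder.
- holder_seat (a point): Point on the bore axis level with the notch floors, 86 mm up. The track ends under a red hook (underside 18 mm, top 24 mm above the notch floor) in a notch 13 mm wide, 6 mm deep, closed by an end wall. Hooks and notches are on a clamped ring (it stays put): both lie 40 to 82 degrees clockwise of the gates, different each time and not reported: feel for the drop.
- rack: Grey plastic rack 70 x 260 x 40 mm, fixed, with three holes 38 mm wide and 30 mm deep in a row along its y at -85, 0 and +85 mm. Origin: centre of the underside.
- yellow_cartridge: The same cartridge with a yellow grip, in another rack hole; to be left. Origin: centre of its bottom.
- green_cartridge: The same cartridge with a green grip, in another rack hole; to be left. Origin: centre of its bottom.
- amber_bottle: Amber reagent bottle 70 mm wide, 120 mm tall, standing beyond the gap between rack and holder; to be left. Origin: centre of its bottom.
- beaker: Glass cup 70 mm wide, 90 mm tall, standing before the gap between rack and holder; to be left. Origin: centre of its bottom.

How it is judged:
By the outcome, as a careful person would: the job done as asked, in the order asked, and still so for the second after the job is handed in, with the robot touching nothing.
It also fails if it takes over 72 s, if anything falls off the work surface, if the arm or the gripper's body presses on something with over 40 N, if the wrist force passes 120 N, or if a joint passes its speed limit or range.

## Robot

A 6-joint arm with a two-finger parallel gripper is mounted at the origin on the work surface. World frame = base frame: x ahead of the robot, y to its left, z up, the work surface at z = 0. Lengths are in mm, angles in rad, forces in N, time in s.
With the tool pointing down it reaches from about 400 to 925 mm from the base axis. Payload 12.5 kg.
Tool frame: the origin (TCP) lies midway between the tips of the shut fingers; the grasp point (between the pads) lies 19 mm behind it (env.pinch_z is the z of the grasp point in the tool frame, in mm); z points along the fingers, y is the line along which they close (so a half turn about z gives the same grasp; the last joint's range is limited). The gripper opens to 95 mm and grips with 3 to 60 N. Pads are 20 mm wide; open, the fingers measure 119 mm over their backs; the gripper's body (75 mm by 180 mm) begins 59 mm behind the grasp point.
Start: joints at [1.186, 0.491, 1.559, -0, 1.092, -0.106], TCP at [171.984, 600.89, 214.661] pointing down, gripper open.
Joint ranges: [-3.1, 3.1], [-0.84, 2.19], [0.05, 2.79], [-1.13, 4.28], [0.06, 2.93], [-2.69, 2.69]. Speed limits (rad/s): [2.22, 2.22, 2.79, 3.14, 3.14, 3.14].

## Interface

Orientations are given as [roll, pitch, yaw] about the fixed x, y, z axes, in that order (R = Rz(yaw) Ry(pitch) Rx(roll)).
In Python, from cell import env, eyes gives the robot as it stands.
- The arm moves only by the shell command python3 -m inch 'ROWS'. ROWS is JSON, a list of rows, each a list of 3 entries, a list of its own where there are three numbers: the shift along the tool's x, y, z in units of 60 mm (1.0 is 60 mm), then the turn about the tool's z in units of 5 degrees (1.0 is 5 degrees), then the closure, from -1 (fully open) to 1 (shut). In form: [[[tx, ty, tz], turn, claw], ...]. A call has exactly 10 rows; each row shifts and turns the commanded pose from where the row before left it, along the tool's axes as they then stand; what a row does not reach is not made up. A row lasts 1/8 s, in which the tool goes at most 62.5 mm and 10.7 degrees, less where a joint would pass 70% of its speed; a pose out of reach is approached as far as the arm can. A call is refused whole if a number of a shift passes 1 or a number of a turn 1, either way. A call with a gripper value outside its range is refused whole. The fingers move at their own pace and stop on an object; the grip force is fixed at half the most. Time passes only in rows, so rows that do not move let the fingers close, or fill a call up. It gives the time, the measured TCP pose, the force, the opening and the grip force at its end, in the units of the state.
- env.state(): the state, without advancing time (a new reading comes with each control period).
- eyes.read_camera(name): name is "scene" or "top" or "wrist"; returns a dict with "pixels" (480x640x3 uint8, red, green, blue), "fx", "fy", "cx", "cy" (pixels), "distortion" ([k1, k2, p1, p2, k3] as OpenCV has them; the pictures are not rectified), "extrinsics" (4x4, takes a point from world to camera coordinates). Camera axes: x right, y down, z forward; pixel columns grow to the right and rows downward; lengths in mm; the calibration is good to about 2 mm. A picture is of the moment at which its call begins. There is no depth.
- env.job_done(): hands the job in; it is judged then, once.
Trained networks look in a picture, given as the dict that the camera call returned (one of the last four; its "shot" number tells which), for a name from the list of things; names that differ only in an ending like _2 or _b are one class to them, and where a whole thing is asked for, a point or a joint stands for the part that bears it (a point fixed in the world has none). Each returns a list of dicts, best first, with "score" (0 to 1); they miss things now and then, are a little off and sometimes report something else, mostly with a low value. They report only what shows in the picture. A call takes as long as a camera call.
- eyes.boxes_of(name, picture): "centre" ([row, column] in pixels, amid what is visible of it).
- eyes.cut_out(name, picture): "mask" (480x640 bool, what is visible of it) and "centre" ([row, column] in pixels, amid what is visible of it).
- eyes.spot_point(name, picture): "centre" ([row, column] in pixels: a listed point, or the origin of a listed thing).
The state is a dict: "t": time; "joints": joint angles; "qvel": joint speeds; "tau": joint torques, N m; "eef_pos": TCP position; "tcp_rot": TCP orientation; "ft_force": force on the tool from outside, world axes, zero at the start; "moment": the same for the moment, N m; "opening": opening from 0.0 (shut) to 1.0 (fully open); "grip_force": force on a finger pad.
Only numpy, scipy, OpenCV 4.12 (cv2) and the standard library are available. Lean on these libraries where they do the work, as an engineer would, in place of code of your own. Each camera call takes 0.05 s, during which the arm holds its last target. There are 200 camera calls.

## Working session

There is one attempt and no reset: what is moved stays moved. The work goes in short steps, Python scripts to look and compute and a shell command to move; the robot and the scene stay as the last step left them, time stands still between calls to the robot, and variables do not carry over. Pictures are saved under pics/ and viewed, at most 10 in all, crops included, and the job is handed in when it is done.

```bash
ls; mkdir -p pics
cat > h.py <<'E'
import numpy as np, cv2
from cell import env, eyes
def ray(p,rc):
    K=np.array([[p['fx'],0,p['cx']],[0,p['fy'],p['cy']],[0,0,1]]);E=np.array(p['extrinsics'])
    u=cv2.undistortPoints(np.array([[[rc[1],rc[0]]]],float),K,np.array(p['distortion'],float))[0,0]
    R=E[:3,:3];return -R.T@E[:3,3], R.T@np.array([u[0],u[1],1.])
def onz(p,rc,z):
    o,d=ray(p,rc);return o+d*(z-o[2])/d[2]
def tri(obs):
    A=np.zeros((3,3));b=np.zeros(3)
    for o,d in obs:
        d=d/np.linalg.norm(d);P=np.eye(3)-np.outer(d,d);A+=P;b+=P@o
    x=np.linalg.solve(A,b);res=[np.linalg.norm((np.eye(3)-np.outer(d,d)/(d@d))@(x-o)) for o,d in obs]
    return x,res
def save(p,n): cv2.imwrite('pics/'+n,cv2.cvtColor(p['pixels'],cv2.COLOR_RGB2BGR))
E
python3 - <<'E'
from h import *
np.set_printoptions(precision=1,suppress=True)
P={n:eyes.read_camera(n) for n in("scene","top","wrist")}
for n,p in P.items(): save(p,n+'0.png')
names=["blue_cartridge","blue_grip","blue_lugs","holder","holder_gate","holder_seat","rack","yellow_cartridge","green_cartridge","amber_bottle","beaker"]
for nm in names:
    ob=[]
    for n,p in P.items():
        r=eyes.spot_point(nm,p)
        print(nm,n,[(np.round(x['centre']),round(x['score'],2)) for x in r[:3]])
        if r and r[0]['score']>.4: ob.append(ray(p,r[0]['centre']))
    if len(ob)>1: x,res=tri(ob);print('   ->',x,np.round(res,1))
print(env.state(),env.pinch_z)
E
```

```text
pics
blue_cartridge scene [(array([273., 258.]), 0.84)]
blue_cartridge top [(array([241., 391.]), 0.96)]
blue_cartridge wrist []
   -> [ 580.1 -171.    13.9] [1.6 1.6]
blue_grip scene [(array([232., 254.]), 0.88)]
blue_grip top [(array([234., 401.]), 0.81)]
blue_grip wrist []
   -> [ 580.1 -167.3  135.5] [0. 0.]
blue_lugs scene [(array([249., 254.]), 0.55)]
blue_lugs top [(array([243., 398.]), 0.78)]
blue_lugs wrist []
   -> [ 571.4 -172.3   78.2] [0.6 0.6]
holder scene [(array([235., 445.]), 0.6)]
holder top [(array([283., 186.]), 0.74), (array([235., 348.]), 0.74)]
holder wrist []
   -> [509.5 217.1  -1. ] [1.2 1.2]
holder_gate scene [(array([215., 458.]), 0.59)]
holder_gate top [(array([266., 174.]), 0.59), (array([280., 176.]), 0.27)]
holder_gate wrist []
   -> [537.3 213.   92.3] [1.7 1.7]
holder_seat scene [(array([204., 453.]), 0.8)]
holder_seat top [(array([282., 176.]), 0.57)]
holder_seat wrist []
   -> [511.4 209.3  94.8] [2.8 2.8]
rack scene [(array([274., 259.]), 0.8)]
rack top [(array([246., 391.]), 0.92), (array([315., 315.]), 0.2)]
rack wrist []
   -> [ 571.1 -172.2   
[... 399 characters left out ...]
  -> [592.6 -89.9  11.2] [3.4 3.4]
amber_bottle scene [(array([322., 340.]), 0.75)]
amber_bottle top [(array([183., 315.]), 0.73)]
amber_bottle wrist []
   -> [695.2 -28.3   3.7] [1.6 1.6]
beaker scene [(array([221., 330.]), 0.83)]
beaker top [(array([314., 314.]), 0.62)]
beaker wrist []
   -> [446.7 -21.5  -3.4] [1.8 1.8]
{'t': 1.8, 'joints': array([ 1.2,  0.5,  1.6, -0. ,  1.1, -0.1]), 'qvel': array([-0.,  0.,  0., -0., -0., -0.]), 'tau': array([  0. , -61.2, -25.8,   0.1,   0. ,   0. ]), 'eef_pos': array([172. , 600.9, 214.7]), 'tcp_rot': array([3.1, 0. , 2.9]), 'ft_force': array([-0.8, -0.2,  0.4]), 'moment': array([-0.,  0.,  0.]), 'grip_force': 0.0, 'opening': 1.0010437233277454} -18.8
```

View pics/top0.png

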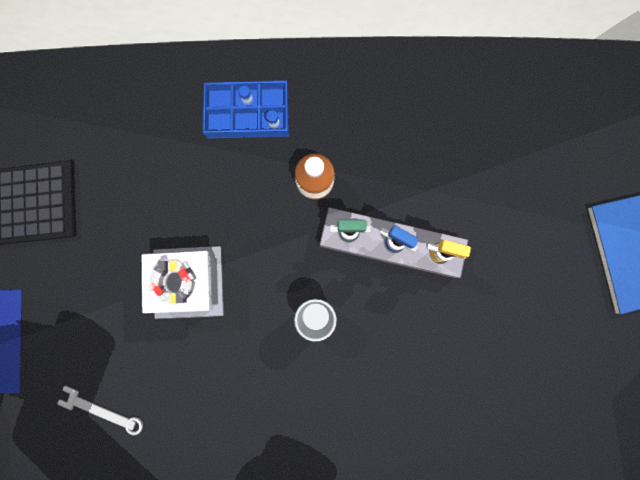

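View pics/scene0.png

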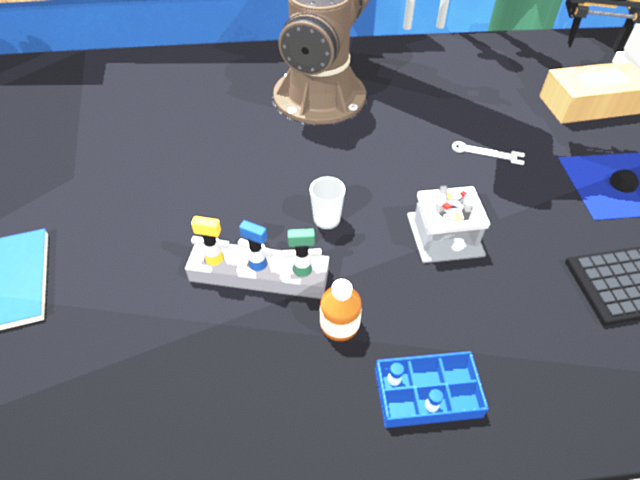

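Run:
```python
from h import *
np.set_printoptions(precision=3,suppress=True)
s=env.state();print(s['tcp_rot'],s['eef_pos'],s['joints'],s['t'])
from scipy.spatial.transform import Rotation as Ro
R=Ro.from_euler('xyz',s['tcp_rot']).as_matrix()
p=eyes.read_camera('wrist');E=np.array(p['extrinsics']);c=-E[:3,:3].T@E[:3,3]
print('cam in tool',R.T@(c-s['eef_pos']));print(R.T@E[:3,:3].T,p['fx'])
print(R)
t=eyes.read_camera('top')
def ang(col,z,box):
    hsv=cv2.cvtColor(t['pixels'],cv2.COLOR_RGB2HSV)
    m=cv2.inRange(hsv,*col);r0,r1,c0,c1=box;q=np.argwhere(m[r0:r1,c0:c1]>0)+[r0,c0]
    w=np.array([onz(t,x,z)[:2] for x in q]);m=w.mean(0);u,S,v=np.linalg.svd(w-m);return len(w),m,np.degrees(np.arctan2(v[0,1],v[0,0]))
print('blue',ang(((100,120,60),(125,255,255)),143,(220,255,380,425)))
print('red',[ang(((170,120,60),(180,255,255)),110,b) for b in ((262,285,165,200),(280,300,145,175))])
```

```text
[3.141 0.    2.863] [171.987 600.906 214.658] [ 1.186  0.491  1.559 -0.     1.092 -0.106] 1.8
cam in tool [  77.052   -0.374 -169.737]
[[ 0.    -0.961 -0.275]
 [ 1.     0.     0.   ]
 [-0.    -0.275  0.961]] 354.79799017489273
[[-0.961  0.275  0.   ]
 [ 0.275  0.961  0.   ]
 [-0.     0.    -1.   ]]
blue (373, array([ 574.217, -167.528]), np.float64(-109.74244846144802))
red [(2, array([522.75 , 189.053]), np.float64(128.9422066941025)), (3, array([497.749, 230.441]), np.float64(113.41977783748457))]
```

```bash
python3 -m inch '[[[-0.72,-0.465,-0.075],0,-1],[[-0.72,-0.465,-0.075],0,-1],[[-0.72,-0.465,-0.075],0,-1],[[-0.72,-0.465,-0.075],0,-1],[[-0.72,-0.465,-0.075],0,-1],[[-0.72,-0.465,-0.075],0,-1],[[-0.72,-0.465,-0.075],0,-1],[[-0.72,-0.465,-0.075],0,-1],[[-0.72,-0.465,-0.075],0,-1],[[-0.72,-0.465,-0.075],0,-1]]'
python3 - <<'E'
from h import *
print(env.state()['eef_pos'])
p=eyes.read_camera('wrist');save(p,'w1.png')
for n in ("holder","holder_gate","holder_seat"):
    for x in eyes.spot_point(n,p)[:3]:
        print(n,np.round(x['centre'],1),round(x['score'],2),np.round(onz(p,x['centre'],{'holder':0,'holder_gate':92,'holder_seat':86}[n]),1))
E
```

```text
t: 3.15
eef_pos: [511.5, 212.3, 260.0]
tcp_rot: [3.141, 0.0, 2.863]
ft_force: [0.2, 0.7, 0.0]
opening: 1.0
grip_force: 0.0
[511.52452481 212.34172838 259.96129322]
holder [202.3 319.7] 0.81 [510.6 214.5   0. ]
holder [222.4 317.9] 0.51 [534.3 205.5   0. ]
holder_gate [242.6 324.1] 0.69 [535.  211.7  92. ]
holder_seat [220.8 315.1] 0.75 [512.6 208.8  86. ]
```

View pics/w1.png

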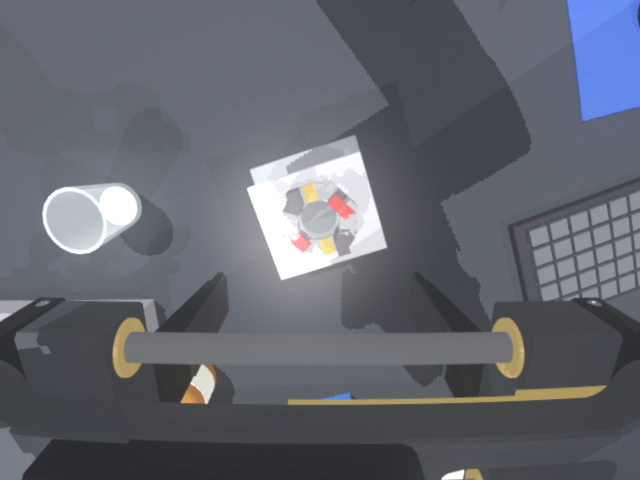

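```bash
cat > gates.py <<'E'
from h import *
def blobs(p,centre,lo,hi,z,rad=60):
    hsv=cv2.cvtColor(p['pixels'],cv2.COLOR_RGB2HSV);m=cv2.inRange(hsv,lo,hi)
    n,l,st,c=cv2.connectedComponentsWithStats(m)
    out=[]
    for i in range(1,n):
        r=c[i][::-1]; w=onz(p,r,z)
        if np.linalg.norm(w[:2]-centre)<rad and st[i,4]>=4: out.append((st[i,4],np.round(r,1),np.round(w[:2],1)))
    return sorted(out,key=lambda a:-a[0])
E
python3 - <<'E'
from gates import *
for n in('wrist','top'):
    p=eyes.read_camera(n)
    for nm,lo,hi,z in (('Y',(18,100,80),(35,255,255),92),('R',(170,120,80),(180,255,255),110),('R0',(0,150,80),(8,255,255),110)):
        for b in blobs(p,(511,213),lo,hi,z): print(n,nm,*b)
p=eyes.read_camera('wrist');
cv2.imwrite('pics/w1c.png',cv2.cvtColor(cv2.resize(p['pixels'][130:290,230:410],None,fx=4,fy=3.7,interpolation=cv2.INTER_CUBIC)[:600],cv2.COLOR_RGB2BGR))
E
```

```text
wrist Y 154 [194.  309.1] [483.4 211.9]
wrist Y 137 [246.9 326.4] [538.9 213.5]
top Y 57 [264.9 172.7] [539.8 213.9]
top Y 21 [299.  174.1] [482.1 211.1]
top R0 56 [273. 183.] [525.3 190.7]
```

View pics/w1c.png

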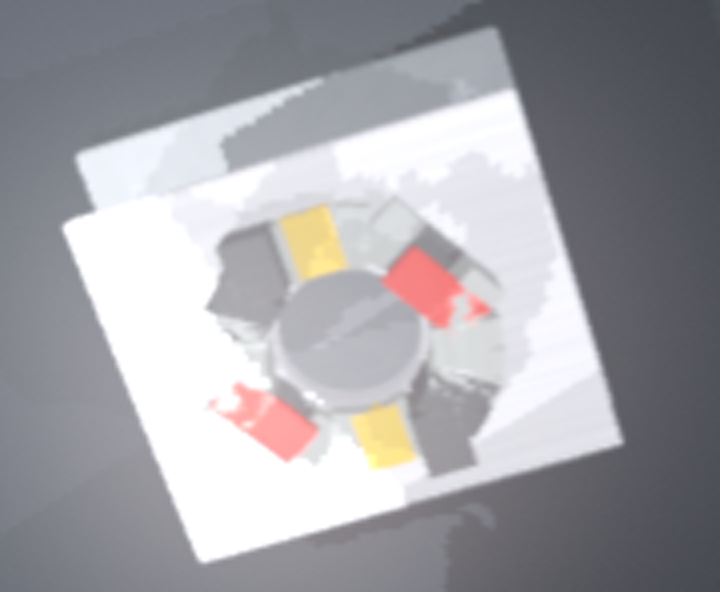

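```bash
cat > plan.py <<'E'
from h import *
def plan(target,n,turn_total=0,trows=None):
    """rows to go to world target in n rows turning turn_total units (5 deg, + = clockwise)"""
    s=env.state();yaw=s['tcp_rot'][2];d=(np.array(target)-s['eef_pos'])/n/60;tu=turn_total/n
    for i in range(n):
        y=yaw-np.radians(5*tu*i);tx=np.cos(y)*d[0]+np.sin(y)*d[1];ty=np.sin(y)*d[0]-np.cos(y)*d[1]
        print("[[%.3f,%.3f,%.3f],%.2f,C],"%(tx,ty,-d[2],tu),end='')
    print('\nlen/row',np.linalg.norm(d))
E
python3 -c "
from plan import *
plan((576,-168,260),10,10)"
```

```text
[[-0.281,-0.583,-0.001],1.00,C],[[-0.331,-0.556,-0.001],1.00,C],[[-0.378,-0.525,-0.001],1.00,C],[[-0.422,-0.490,-0.001],1.00,C],[[-0.463,-0.452,-0.001],1.00,C],[[-0.501,-0.410,-0.001],1.00,C],[[-0.535,-0.364,-0.001],1.00,C],[[-0.565,-0.316,-0.001],1.00,C],[[-0.590,-0.266,-0.001],1.00,C],[[-0.611,-0.214,-0.001],1.00,C],
len/row 0.647126259040902
```

```bash
python3 -m inch '[[[-0.28,-0.58,0],1,-1],[[-0.33,-0.56,0],1,-1],[[-0.38,-0.53,0],1,-1],[[-0.42,-0.49,0],1,-1],[[-0.46,-0.45,0],1,-1],[[-0.5,-0.41,0],1,-1],[[-0.54,-0.36,0],1,-1],[[-0.57,-0.32,0],1,-1],[[-0.59,-0.27,0],1,-1],[[-0.61,-0.21,0],1,-1]]'
cat > blue.py <<'E'
from h import *
np.set_printoptions(precision=1,suppress=True)
s=env.state();print(s['eef_pos'],np.degrees(s['tcp_rot']),s['t'])
p=eyes.read_camera('wrist');t=eyes.read_camera('top')
for n in("blue_grip","blue_lugs","blue_cartridge"):
    a=eyes.spot_point(n,p)[:1];b=eyes.spot_point(n,t)[:1]
    if a:print(n,a[0]['centre'],a[0]['score'],onz(p,a[0]['centre'],{'blue_grip':132,'blue_lugs':80,'blue_cartridge':10}[n]))
    if a and b: print('  tri',tri([ray(p,a[0]['centre']),ray(t,b[0]['centre'])]))
hsv=cv2.cvtColor(p['pixels'],cv2.COLOR_RGB2HSV);m=cv2.inRange(hsv,(100,120,60),(125,255,255))
g=eyes.cut_out("blue_grip",p)
if g:
    m=m&(g[0]['mask'].astype(np.uint8)*255)
n,l,st,c=cv2.connectedComponentsWithStats(m);i=1+np.argmax(st[1:,4])
q=np.argwhere(l==i);w=np.array([onz(p,x,143)[:2] for x in q]).astype(np.float32)
print('blob',st[i],cv2.minAreaRect(w))
save(p,'b%.1f.png'%s['t'])
E
python3 blue.py
```

```text
t: 4.75
eef_pos: [576.6, -169.2, 259.7]
tcp_rot: [3.141, -0.0, 1.989]
ft_force: [0.7, 0.4, 0.1]
opening: 1.002
grip_force: 0.0
[ 576.6 -169.2  259.7] [180.  -0. 114.] 4.75
blue_grip [234.6, 314.5] 0.64 [ 575.5 -173.6  132. ]
  tri (array([ 577.8, -176.3,  121. ]), [np.float64(1.2024851128828433), np.float64(1.202485112882721)])
blue_lugs [219.3, 316.0] 0.82 [ 575.7 -171.4   80. ]
  tri (array([507.7, -17.7, 822.5]), [np.float64(3.7913860010503257), np.float64(3.7913860010502125)])
blue_cartridge [207.3, 314.7] 0.79 [ 574.4 -173.1   10. ]
  tri (array([ 558.9, -133. ,  237.4]), [np.float64(0.23188991879682172), np.float64(0.23188991879681972)])
blob [292 214  51  41 775] ((575.599609375, -170.05323791503906), (43.049232482910156, 16.485851287841797), 58.821720123291016)
```

```bash
python3 - <<'E'
from h import *; import pickle
p=eyes.read_camera('wrist');pickle.dump({k:p[k] for k in p},open('p1.pkl','wb'))
E
python3 -m inch '[[[0,0,0.05],1,-1],[[0,0,0.05],1,-1],[[0,0,0.05],1,-1],[[0,0,0.05],1,-1],[[0,0,0.05],1,-1],[[0,0,0.05],1,-1],[[0,0,0.05],1,-1],[[0,0,0.05],1,-1],[[0,0,0.05],1,-1],[[0,0,0.05],1,-1]]'
python3 blue.py
python3 - <<'E'
from h import *; import pickle
p1=pickle.load(open('p1.pkl','rb'));p2=eyes.read_camera('wrist')
# bar's blob image centre in both views -> height
def c(p):
    m=cv2.inRange(cv2.cvtColor(p['pixels'],cv2.COLOR_RGB2HSV),(100,120,60),(125,255,255));m[:170]=0;m[300:]=0;m[:,:250]=0;m[:,400:]=0
    n,l,st,_=cv2.connectedComponentsWithStats(m);i=1+np.argmax(st[1:,4]);q=np.argwhere(l==i)
    (x,y),wh,a=cv2.minAreaRect(q[:,::-1].astype(np.float32));return y,x
print(c(p1),c(p2),tri([ray(p1,c(p1)),ray(p2,c(p2))]))
E
```

```text
t: 6.5
eef_pos: [576.3, -168.8, 229.6]
tcp_rot: [3.141, -0.0, 1.115]
ft_force: [0.3, -0.7, -0.2]
opening: 1.002
grip_force: 0.0
[ 576.3 -168.8  229.6] [180.   -0.   63.9] 6.5
blue_grip [244.1, 318.4] 0.8 [ 576.1 -171.7  132. ]
blue_lugs [227.8, 318.2] 0.71 [ 576.1 -171.4   80. ]
  tri (array([578.2,  -7.9, 722.3]), [np.float64(70.46162131289593), np.float64(70.46162131289586)])
blue_cartridge [211.6, 319.5] 0.8 [ 577.9 -171.1   10. ]
blob [307 219  24  55 482] ((576.861572265625, -170.46414184570312), (42.91423797607422, 16.520078659057617), 61.18290328979492)
(235.68359375, 316.3648986816406) (245.0554656982422, 318.6640319824219) (array([ 576.62455489, -171.42820678,  137.48744779]), [np.float64(0.04073559392711987), np.float64(0.04073559392708517)])
```

```bash
python3 -m inch '[[[-0.03,0.015,0.24],0.4,-1],[[0,0,0.24],0.4,-1],[[0,0,0.24],0,-1],[[0,0,0.24],0,-1],[[0,0,0.24],0,-1],[[0,0,0.24],0,-1],[[0,0,0.24],0,-1],[[0,0,0.16],0,-1],[[0,0,0.1],0,-1],[[0,0,0],0,-1]]' && python3 -m inch '[[[0,0,0],0,1],[[0,0,0],0,1],[[0,0,0],0,1],[[0,0,0],0,1],[[0,0,0],0,1],[[0,0,0],0,1],[[0,0,0],0,1],[[0,0,0],0,1],[[0,0,0],0,1],[[0,0,0],0,1]]'
```

```text
t: 8.25
eef_pos: [576.3, -171.3, 113.0]
tcp_rot: [-3.141, -0.0, 1.048]
ft_force: [-0.2, -0.2, 0.4]
opening: 0.996
grip_force: 0.0
t: 9.5
eef_pos: [576.3, -171.3, 113.2]
tcp_rot: [-3.142, -0.0, 1.048]
ft_force: [-0.4, 0.0, 0.2]
opening: 0.233
grip_force: 30.0
```

Run:
```python
from h import *
p=eyes.read_camera('wrist')
cv2.imwrite('pics/g1.png',cv2.cvtColor(cv2.resize(p['pixels'][150:390,160:480],None,fx=2.5,fy=2.5,interpolation=cv2.INTER_CUBIC),cv2.COLOR_RGB2BGR))
```

```text
(no output)
```

View pics/g1.png

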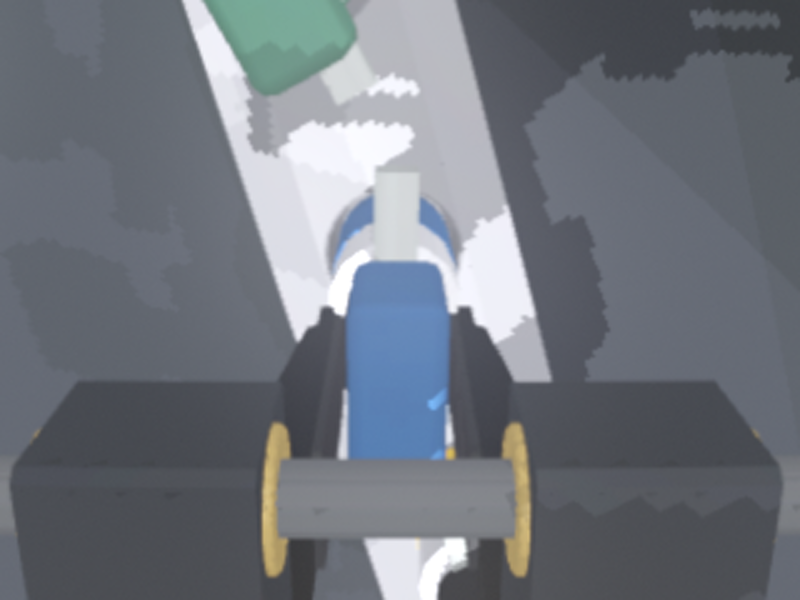

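```bash
python3 -m inch '[[[0,0,-0.08],0,1],[[0,0,-0.15],0,1],[[0,0,-0.22],0,1],[[0,0,-0.3],0,1],[[0,0,-0.35],0,1],[[0,0,-0.4],0,1],[[0,0,-0.4],0,1],[[0,0,-0.35],0,1],[[0,0,-0.2],0,1],[[0,0,-0.07],0,1]]'
python3 -c "
from plan import *
plan((511.1,212.6,262),20,-20)"
```

```text
t: 10.8
eef_pos: [576.4, -171.3, 265.2]
tcp_rot: [3.141, -0.0, 1.048]
ft_force: [-0.4, -0.2, -3.0]
opening: 0.229
grip_force: 30.0
[[0.250,-0.207,0.003],-1.00,C],[[0.267,-0.184,0.003],-1.00,C],[[0.282,-0.160,0.003],-1.00,C],[[0.295,-0.135,0.003],-1.00,C],[[0.306,-0.109,0.003],-1.00,C],[[0.314,-0.082,0.003],-1.00,C],[[0.320,-0.054,0.003],-1.00,C],[[0.323,-0.026,0.003],-1.00,C],[[0.325,0.002,0.003],-1.00,C],[[0.323,0.030,0.003],-1.00,C],[[0.319,0.058,0.003],-1.00,C],[[0.313,0.086,0.003],-1.00,C],[[0.304,0.113,0.003],-1.00,C],[[0.293,0.139,0.003],-1.00,C],[[0.280,0.164,0.003],-1.00,C],[[0.265,0.188,0.003],-1.00,C],[[0.247,0.210,0.003],-1.00,C],[[0.228,0.231,0.003],-1.00,C],[[0.207,0.250,0.003],-1.00,C],[[0.184,0.267,0.003],-1.00,C],
len/row 0.324548714829481
```

```bash
python3 -m inch '[[[0.25,-0.21,0],-1,1],[[0.27,-0.18,0],-1,1],[[0.28,-0.16,0],-1,1],[[0.3,-0.14,0],-1,1],[[0.31,-0.11,0],-1,1],[[0.31,-0.08,0],-1,1],[[0.32,-0.05,0],-1,1],[[0.32,-0.03,0],-1,1],[[0.33,0,0],-1,1],[[0.32,0.03,0],-1,1]]' && python3 -m inch '[[[0.32,0.06,0],-1,1],[[0.31,0.09,0],-1,1],[[0.3,0.11,0],-1,1],[[0.29,0.14,0],-1,1],[[0.28,0.16,0],-1,1],[[0.27,0.19,0],-1,1],[[0.25,0.21,0],-1,1],[[0.23,0.23,0],-1,1],[[0.21,0.25,0],-1,1],[[0.18,0.27,0],-1,1]]'
python3 -c "
from plan import *
plan((511.1,212.6,255),10,-4.4)"
```

```text
t: 12.05
eef_pos: [543.2, 21.6, 263.8]
tcp_rot: [-3.141, -0.001, 1.923]
ft_force: [-0.5, 0.7, -2.3]
opening: 0.233
grip_force: 30.0
t: 13.3
eef_pos: [510.6, 213.4, 263.8]
tcp_rot: [-3.141, -0.001, 2.796]
ft_force: [1.0, 0.2, -2.5]
opening: 0.231
grip_force: 30.0
[[-0.001,-0.001,0.015],-0.44,C],[[-0.001,-0.001,0.015],-0.44,C],[[-0.001,-0.001,0.015],-0.44,C],[[-0.001,-0.001,0.015],-0.44,C],[[-0.001,-0.001,0.015],-0.44,C],[[-0.001,-0.001,0.015],-0.44,C],[[-0.001,-0.001,0.015],-0.44,C],[[-0.001,-0.001,0.015],-0.44,C],[[-0.001,-0.001,0.015],-0.44,C],[[-0.001,-0.001,0.015],-0.44,C],
len/row 0.014811464484303183
```

```bash
python3 -m inch '[[[-0.01,0.015,0.08],-0.44,1],[[0,0,0.08],-0.44,1],[[0,0,0.08],-0.44,1],[[0,0,0.08],-0.44,1],[[0,0,0.08],-0.44,1],[[0,0,0.08],-0.44,1],[[0,0,0.08],-0.44,1],[[0,0,0.08],-0.44,1],[[0,0,0.05],-0.44,1],[[0,0,0.04],-0.44,1]]'
python3 - <<'E'
from gates import *
np.set_printoptions(precision=1,suppress=True)
for n in('wrist','top'):
    p=eyes.read_camera(n)
    for nm,lo,hi,z in (('Y',(18,90,80),(35,255,255),92),('R',(170,90,80),(180,255,255),110),('R0',(0,110,80),(8,255,255),110)):
        for b in blobs(p,(511,213),lo,hi,z): print(n,nm,*b)
    for k in ("blue_lugs","blue_cartridge"):
        for x in eyes.spot_point(k,p)[:1]: print(n,k,x['centre'],x['score'],onz(p,x['centre'],{'blue_lugs':187,'blue_cartridge':117}[k]))
    if n=='wrist': cv2.imwrite('pics/l1.png',cv2.cvtColor(cv2.resize(p['pixels'][130:370,160:480],None,fx=2.5,fy=2.5,interpolation=cv2.INTER_CUBIC),cv2.COLOR_RGB2BGR))
E
```

```text
t: 14.55
eef_pos: [511.6, 213.4, 219.9]
tcp_rot: [-3.141, -0.001, -3.105]
ft_force: [-0.6, 1.0, -2.3]
opening: 0.229
grip_force: 30.0
wrist Y 251 [198.6 318.1] [483.4 211.9]
wrist R 174 [218.2 344. ] [495.6 233.3]
wrist R 19 [248.9 293.5] [523.1 193. ]
wrist R0 40 [223.2 343.2] [499.8 232.8]
wrist R0 5 [214.8 343.6] [492.8 232.8]
wrist R0 4 [223.8 351.5] [500.  239.6]
wrist blue_cartridge [236.9, 317.2] 0.83 [510.1 212.2 117. ]
top R 5 [279. 185.] [515.3 187.3]
top R0 24 [276.2 186.5] [519.9 184.8]
top blue_lugs [253.5, 436.1] 0.41 [ 544.7 -209.5  187. ]
```

View pics/l1.png

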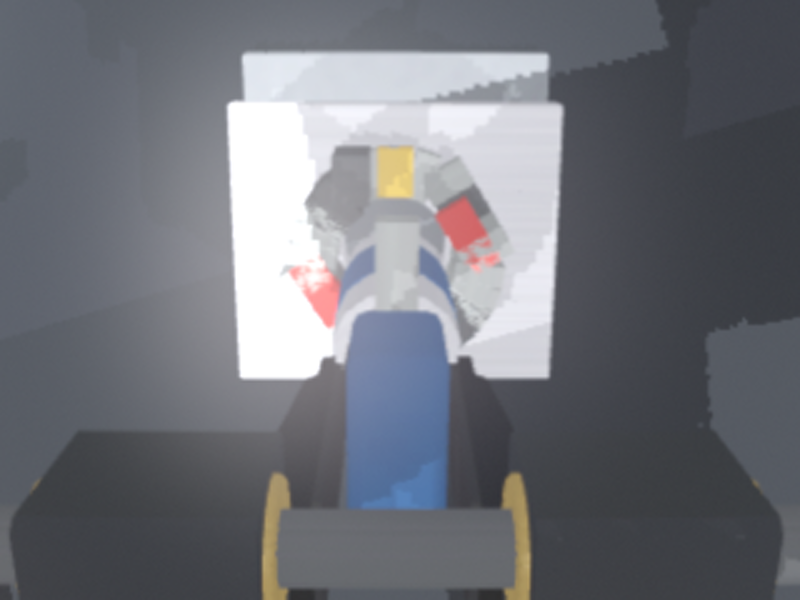

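```bash
python3 -m inch '[[[0,-0.008,0.08],0,1],[[0,0,0.08],0,1],[[0,0,0.08],0,1],[[0,0,0.08],0,1],[[0,0,0.08],0,1],[[0,0,0.08],0,1],[[0,0,0.05],0,1],[[0,0,0.04],0,1],[[0,0,0.03],0,1],[[0,0,0],0,1]]'
```

```text
t: 16.1
eef_pos: [511.9, 213.1, 184.6]
tcp_rot: [3.142, -0.0, -3.106]
ft_force: [-1.0, 0.7, -2.6]
opening: 0.228
grip_force: 30.0
```

```bash
python3 -m inch '[[[0.01,0,0.08],0,1],[[0,0,0.08],0,1],[[0,0,0.08],0,1],[[0,0,0.08],0,1],[[0,0,0.08],0,1],[[0,0,0.08],0,1],[[0,0,0.05],0,1],[[0,0,0.04],0,1],[[0,0,0.03],0,1],[[0,0,0],0,1]]'
```

```text
t: 17.35
eef_pos: [511.3, 213.0, 148.6]
tcp_rot: [3.142, -0.0, -3.106]
ft_force: [0.6, 0.2, -1.9]
opening: 0.23
grip_force: 30.0
```

```bash
python3 -m inch '[[[0,0,0.04],0,1],[[0,0,0.04],0,1],[[0,0,0.04],0,1],[[0,0,0.04],0,1],[[0,0,0.04],0,1],[[0,0,0.04],0,1],[[0,0,0.03],0,1],[[0,0,0.02],0,1],[[0,0,0.01],0,1],[[0,0,0],0,1]]'
```

```text
t: 18.6
eef_pos: [511.3, 213.0, 130.7]
tcp_rot: [3.141, 0.0, -3.106]
ft_force: [-0.2, -0.3, -2.8]
opening: 0.228
grip_force: 30.0
```

```bash
python3 -m inch '[[[0,0,0.02],0,1],[[0,0,0.02],0,1],[[0,0,0.02],0,1],[[0,0,0.01],0,1],[[0,0,0.01],0,1],[[0,0,0],0,1],[[0,0,0],0,1],[[0,0,0],0,1],[[0,0,0],0,1],[[0,0,0],0,1]]'
```

```text
t: 19.85
eef_pos: [511.3, 213.0, 125.8]
tcp_rot: [3.142, -0.0, -3.106]
ft_force: [0.6, 0.5, -2.1]
opening: 0.231
grip_force: 30.0
```

```bash
python3 -m inch '[[[0,0,0.01],0,1],[[0,0,0.01],0,1],[[0,0,0],0,1],[[0,0,0],0,1],[[0,0,0],0,1],[[0,0,0],0,1],[[0,0,0],0,1],[[0,0,0],0,1],[[0,0,0],0,1],[[0,0,0],0,1]]'
```

```text
t: 21.1
eef_pos: [511.4, 213.0, 124.6]
tcp_rot: [3.142, 0.0, -3.106]
ft_force: [-0.8, -0.2, 4.7]
opening: 0.231
grip_force: 30.0
```

```bash
python3 -m inch '[[[0,0,-0.005],0.4,1],[[0,0,0],0.7,1],[[0,0,0],0.8,1],[[0,0,0],0.8,1],[[0,0,0],0.8,1],[[0,0,0],0.8,1],[[0,0,0],0.8,1],[[0,0,0],0.8,1],[[0,0,0],0.7,1],[[0,0,0],0.4,1]]'; python3 -c "
from h import *
s=env.state();print(s['moment'],np.degrees(s['tcp_rot']))"
```

```text
t: 22.35
eef_pos: [511.4, 213.1, 124.9]
tcp_rot: [3.141, 0.0, 2.564]
ft_force: [0.5, 0.1, 3.4]
opening: 0.231
grip_force: 30.0
[ 0.03287879 -0.02322864  0.07551527] [1.79984761e+02 9.00400115e-03 1.46894734e+02]
```

```bash
python3 -m inch '[[[0,0,0],0.2,1],[[0,0,0],0.2,1],[[0,0,0],0.2,1],[[0,0,0],0.2,1],[[0,0,0],0.2,1],[[0,0,0],0,1],[[0,0,0],0,1],[[0,0,0],0,1],[[0,0,0],0,1],[[0,0,0],0,1]]'; python3 -m inch '[[[0,0,0],0.1,1],[[0,0,0],0.1,1],[[0,0,0],0.1,1],[[0,0,0],0.1,1],[[0,0,0],0.1,1],[[0,0,0],0.1,1],[[0,0,0],0.1,1],[[0,0,0],0,1],[[0,0,0],0,1],[[0,0,0],0,1]]'; python3 -c "
from h import *
s=env.state();print(s['moment'],np.degrees(s['tcp_rot']))"
```

```text
t: 23.6
eef_pos: [511.3, 213.0, 124.9]
tcp_rot: [3.142, -0.0, 2.479]
ft_force: [0.4, -0.5, 4.4]
opening: 0.235
grip_force: 30.0
t: 24.85
eef_pos: [511.3, 213.0, 125.0]
tcp_rot: [3.141, 0.0, 2.418]
ft_force: [0.2, -0.5, 4.1]
opening: 0.229
grip_force: 30.0
[0.04234468 0.02247049 0.05940278] [1.79990946e+02 7.39996704e-04 1.38528576e+02]
```

```bash
python3 -m inch '[[[0,0,0],0.1,1],[[0,0,0],0.1,1],[[0,0,0],0.1,1],[[0,0,0],0.1,1],[[0,0,0],0.1,1],[[0,0,0],0.1,1],[[0,0,0],0.1,1],[[0,0,0],0,1],[[0,0,0],0,1],[[0,0,0],0,1]]'; python3 -c "
from h import *
s=env.state();print(s['moment'],np.degrees(s['tcp_rot']))"
```

```text
t: 26.1
eef_pos: [511.3, 213.0, 124.9]
tcp_rot: [3.142, -0.0, 2.357]
ft_force: [-0.1, -0.9, 3.7]
opening: 0.228
grip_force: 30.0
[ 0.01592833  0.00885592 -0.00985069] [ 1.79996200e+02 -4.34676127e-03  1.35025049e+02]
```

```bash
python3 -m inch '[[[0,0,0],0.1,1],[[0,0,0],0.1,1],[[0,0,0],0.1,1],[[0,0,0],0.1,1],[[0,0,0],0.1,1],[[0,0,0],0.1,1],[[0,0,0],0.1,1],[[0,0,0],0,1],[[0,0,0],0,1],[[0,0,0],0,1]]'; python3 -c "
from h import *
s=env.state();print(s['moment'],np.degrees(s['tcp_rot']))"
```

```text
t: 27.35
eef_pos: [511.3, 213.0, 124.9]
tcp_rot: [3.142, -0.0, 2.296]
ft_force: [0.8, 0.1, 3.1]
opening: 0.229
grip_force: 30.0
[ 0.0260469  -0.03400685  0.01923597] [ 1.79995204e+02 -2.28502676e-03  1.31527449e+02]
```

```bash
python3 -m inch '[[[0,0,0],0.1,1],[[0,0,0],0.1,1],[[0,0,0],0.1,1],[[0,0,0],0.1,1],[[0,0,0],0.1,1],[[0,0,0],0.1,1],[[0,0,0],0.1,1],[[0,0,0],0,1],[[0,0,0],0,1],[[0,0,0],0,1]]'; python3 -c "
from h import *
s=env.state();print(s['moment'],np.degrees(s['tcp_rot']))"
```

```text
t: 28.6
eef_pos: [511.3, 213.0, 124.9]
tcp_rot: [3.142, -0.0, 2.235]
ft_force: [-0.8, 0.7, 1.8]
opening: 0.23
grip_force: 30.0
[ 0.13147709 -0.10363453  0.08095089] [ 1.79999007e+02 -5.04275236e-03  1.28028069e+02]
```

```bash
python3 -m inch '[[[0,0,0],0.1,1],[[0,0,0],0.1,1],[[0,0,0],0.1,1],[[0,0,0],0.1,1],[[0,0,0],0.1,1],[[0,0,0],0,1],[[0,0,0],0,1],[[0,0,0],0,1],[[0,0,0],0,1],[[0,0,0],0,1]]'; python3 -c "
from h import *
s=env.state();print(s['moment'],np.degrees(s['tcp_rot']))"
```

```text
t: 29.85
eef_pos: [511.3, 213.0, 124.9]
tcp_rot: [3.141, -0.0, 2.191]
ft_force: [-0.3, -0.4, -2.4]
opening: 0.23
grip_force: 30.0
[-0.05537956  0.06217707  0.01148557] [ 1.79993568e+02 -1.06409967e-03  1.25526382e+02]
```

```bash
python3 -m inch '[[[0,0,0],0.1,1],[[0,0,0],0.1,1],[[0,0,0],0.1,1],[[0,0,0],0,1],[[0,0,0.01],0,1],[[0,0,0.01],0,1],[[0,0,0.01],0,1],[[0,0,0.01],0,1],[[0,0,0],0,1],[[0,0,0],0,1]]'; python3 -c "
from h import *
s=env.state();print(s['moment'],np.degrees(s['tcp_rot']))"
```

```text
t: 31.1
eef_pos: [511.3, 213.0, 122.5]
tcp_rot: [3.142, -0.0, 2.165]
ft_force: [0.4, 0.1, -2.9]
opening: 0.228
grip_force: 30.0
[-0.0683692  -0.07275685 -0.02881199] [ 1.79999375e+02 -2.92883461e-03  1.24028366e+02]
```

```bash
python3 -m inch '[[[0,0,0.01],0,1],[[0,0,0.01],0,1],[[0,0,0.01],0,1],[[0,0,0.01],0,1],[[0,0,0.01],0,1],[[0,0,0],0,1],[[0,0,0],0,1],[[0,0,0],0,1],[[0,0,0],0,1],[[0,0,0],0,1]]'; python3 -c "
from h import *
s=env.state();print(s['moment'],np.degrees(s['tcp_rot']))"
```

```text
t: 32.35
eef_pos: [511.3, 213.0, 119.6]
tcp_rot: [3.141, -0.0, 2.165]
ft_force: [0.5, 0.6, -3.2]
opening: 0.23
grip_force: 30.0
[-0.06247314 -0.03633237 -0.02328331] [ 1.79992707e+02 -1.80680886e-03  1.24028194e+02]
```

```bash
python3 -m inch '[[[0,0,0.007],0,1],[[0,0,0.007],0,1],[[0,0,0],0,1],[[0,0,0],0,1],[[0,0,0],0,1],[[0,0,0],0,1],[[0,0,0],0,1],[[0,0,0],0,1],[[0,0,0],0,1],[[0,0,0],0,1]]'; python3 -c "
from h import *
s=env.state();print(s['moment'],np.degrees(s['tcp_rot']))"
```

```text
t: 33.6
eef_pos: [511.4, 213.1, 118.7]
tcp_rot: [3.141, -0.0, 2.165]
ft_force: [-0.6, 0.7, 3.8]
opening: 0.226
grip_force: 30.0
[0.00941029 0.06266383 0.0275995 ] [ 1.79985049e+02 -8.85783060e-04  1.24026190e+02]
```

```bash
python3 -m inch '[[[0,0,-0.005],0,1],[[0,0,0],0,0.4],[[0,0,0],0,0],[[0,0,0],0,0],[[0,0,0],0,0],[[0,0,0],0,0],[[0,0,0],0,0],[[0,0,0],0,0],[[0,0,0],0,0],[[0,0,0],0,0]]' && python3 -m inch '[[[0,0,-0.05],0,0],[[0,0,-0.1],0,0],[[0,0,-0.2],0,0],[[0,0,-0.25],0,0],[[0,0,-0.3],0,0],[[0,0,-0.3],0,0],[[0,0,-0.3],0,0],[[0,0,-0.2],0,0],[[0,0,-0.1],0,0],[[0,0,-0.05],0,0]]'
python3 - <<'E'
from gates import *
p=eyes.read_camera('wrist')
cv2.imwrite('pics/f1.png',cv2.cvtColor(cv2.resize(p['pixels'][130:370,160:480],None,fx=2.5,fy=2.5,interpolation=cv2.INTER_CUBIC),cv2.COLOR_RGB2BGR))
save(eyes.read_camera('scene'),'f_scene.png')
E
```

```text
t: 34.85
eef_pos: [511.3, 213.0, 119.0]
tcp_rot: [3.142, -0.0, 2.165]
ft_force: [-0.8, 0.1, 0.1]
opening: 0.498
grip_force: 0.0
t: 36.1
eef_pos: [511.2, 213.0, 230.2]
tcp_rot: [3.142, -0.0, 2.165]
ft_force: [-0.1, 0.7, -0.5]
opening: 0.5
grip_force: 0.0
```

View pics/f1.png

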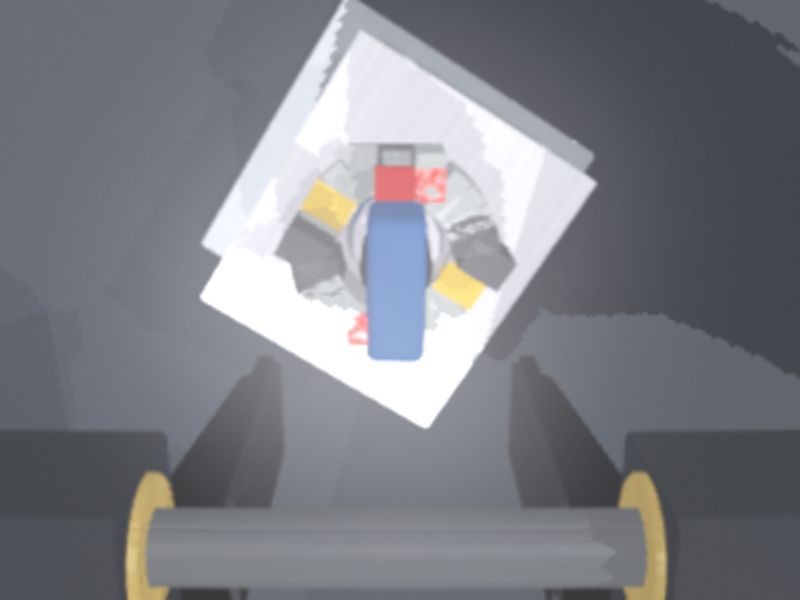

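View pics/f_scene.png

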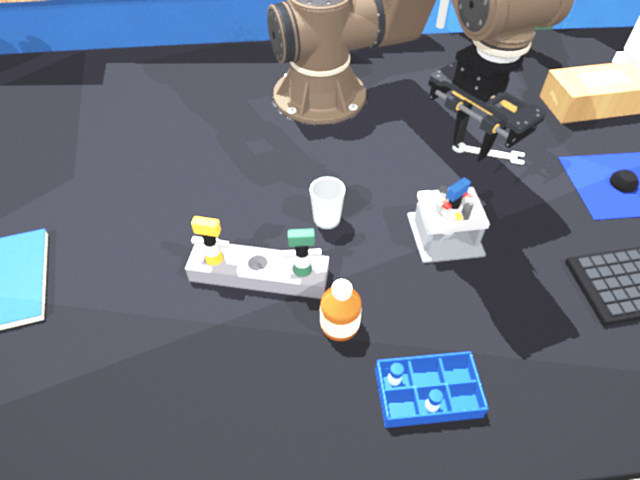

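The wrist picture shows the blue bar lined up with the red hooks. The upper lug's end shows in the notch just beyond its hook, near (155, 397). The scene picture shows the other cartridges, the bottle and the cup in their places, and the gripper is clear.

```bash
python3 -c "
from cell import env
print(env.job_done())"
```

```text
the job is handed in; nothing more can be done
None
```

The blue cartridge is locked in the holder: both lugs dropped about 6 mm into the notches after a 58° clockwise twist, contact readings stayed under about 8 N, it was released upright, nothing else looks moved in the final pictures, and the job was handed in at about 36 s (no verdict was returned).

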